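Empty the hinged tipping flap and hold it at the index

ROBOT

A 6-joint arm with a two-finger parallel gripper is mounted at the origin on a cart in front of the work surface, level with it; the furniture and walls round the work are solid. World frame = base frame: x ahead of the robot, y to its left, z up, the work surface at z = 0. Lengths are in mm, angles in rad, forces in N, time in s.
With the tool pointing down it reaches from about 325 to 775 mm from the base axis. Payload 5.5 kg.
Tool frame: the origin (TCP) lies where the fingers leave the gripper's body, on its centre line; the fingertips stand 73 mm ahead of it and the grasp point (between the pads) lies 54 mm ahead of it (robot.pinch_z is the distance from the TCP to the grasp point, in mm); z points along the fingers, y is the line along which they close (so a half turn about z gives the same grasp; the last joint's range is limited). The gripper opens to 85 mm and grips with 20 to 120 N. Pads are 22 mm wide; open, the fingers measure 114 mm over their backs; the gripper's body (76 mm by 85 mm) begins 54 mm behind the grasp point. The pads swing forward as they close: fully open they stand 13 mm farther back than shut.
Start: joints at [1.13, 0.091, 1.231, -0, 1.82, -0.057], TCP at [224.674, 556.362, 303.875] pointing down, gripper open.
Joint ranges: [-2.87, 2.87], [-0.86, 2.18], [0.17, 2.46], [-1.51, 4.65], [0.06, 2.69], [-2.65, 2.65]. Speed limits (rad/s): [2.57, 2.57, 3.01, 3.14, 3.14, 3.14].

INTERFACE

Orientations are given as a 3x3 rotation matrix whose columns are the frame's x, y, z axes.
In Python, from workcell import robot, vision, job_done gives the robot as it stands.
- The arm moves only by the tool move_arm, never from a script. Its argument "targets" is a list of rows, each an object of numbers: "dx", "dy", "dz": the shift along the tool's x, y, z in m; "wx", "wy", "wz": the turn, a rotation vector about the tool's x, y, z in rad; "gripper": the opening, from 0 (shut) to 1 (fully open). A call has exactly 5 rows; each row is the pose to reach, as a shift and turn from the pose commanded when the call began, along the tool's axes at that moment; what a row does not reach only later rows make up. A row lasts 1/8 s, in which the tool goes at most 62.5 mm and 10.7 degrees, less where a joint would pass 70% of its speed; a pose out of reach is approached as far as the arm can. A call with a gripper value outside its range is refused whole. The fingers move at their own pace and stop on an object; "grip_force" is the grip in N (left out, the last holds). Time passes only in rows, so rows that repeat a pose let the fingers close, or fill a call up. It gives the time, the measured TCP pose, the force, the opening and the grip force at its end, in the units of the state.
- robot.get_obs(): the state, without advancing time (a new reading comes with each control period).
- vision.snapshot(name): name is "scene" or "top" or "wrist"; returns a dict with "frame" (400x640x3 uint8, red, green, blue), "fx", "fy", "cx", "cy" (pixels), "D" ([k1, k2, p1, p2, k3] as OpenCV has them; the pictures are not rectified), "xyz" and "attitude" of the camera in the world. Camera axes: x right, y down, z forward; pixel columns grow to the right and rows downward; lengths in mm; the calibration is good to about 2 mm. A picture is of the moment at which its call begins. There is no depth.
- job_done(): hands the job in; it is judged then, once.
The state is a dict: "time": time; "qpos": joint angles; "qvel": joint speeds; "effort": joint torques, N m; "tcp_pos": TCP position; "orientation": TCP orientation; "wrist_force": force on the tool from outside, world axes, zero at the start; "torque": the same for the moment, N m; "finger_gap": finger opening in mm; "grasp_force": force on a finger pad.
Only numpy, scipy, OpenCV 4.12 (cv2) and the standard library are available. Lean on these libraries where they do the work, as an engineer would, in place of code of your own. Each camera call takes 0.05 s, during which the arm holds its last target. There are 200 camera calls.

TASK

Lift the hinged plywood flap by its steel bar and tip all three wood offcuts off it into the grey scrap box beside it. Then bring the flap's yellow pointer level with the red index clip on the quadrant and finish while still holding the flap there, so that I can brush it down; do not let the flap drop, do not shift the red clip, and leave the bottle, tin, tape measure and round blank where they stand.

Things in the scene. Friction and masses are not known exactly. Their poses are not given: they have to be found in the camera images.
- rig: tipping stand with a grey-painted base and scrap box, fixed to the bench, base board 250 x 415 x 12 mm; origin on the bench under the hinge line, x along the hinge (away from the robot at yaw 0), y towards the flap's free end, z up. The scrap box is on its -y side and the flap on its +y side; a steel-rod quadrant (radius 165 mm about the hinge, white ticks every 15 degrees from 0 to 75) stands on the side towards the robot, x = -120 mm.
- bin_floor (a point): centre of the inner floor of the scrap box, 12 mm above the bench; axes as the rig's. The box is open above, 200 mm (x) by 192 mm (y) inside; wall below the hinge 72 mm high above this floor, side walls 118 mm, far wall 148 mm.
- flap_hinge (a point): middle of the hinge line of the flap, 95 mm above the bench; axes as the rig's, the line runs along x.
- flap (a joint): angle of the flap in rad: 0 = level, resting on its legs, as it starts; grows as its free (+y) end rises, stop at 1.3. The flap is a light, unpainted plywood board 200 mm along the hinge by 190 mm long, with 24 mm side lips and a 20 mm end lip, open at the hinge end; about 0.55 kg, free-swinging, it falls shut when let go. The offcuts slide off over the hinge into the box as it gets steep, all of them by about 1.0.
- flap_bar (a point): middle of the round steel bar at the flap's free end, where it is taken: 12 mm thick, along the hinge direction (x), 130 mm long, free between its end brackets for 100 mm; 255 mm from the hinge and 6 mm above the board's top, 101 mm above the bench at rest, 65 mm beyond the end lip. Axes turn with the flap: x along the bar, y outward from the hinge, z up from the board. The bar can turn in a grip.
- flap_pointer (a point): tip of the yellow pointer on the flap's side towards the robot, 159 mm from the hinge; axes turn with the flap as those of the bar.
- index (a joint): angle of the red index clip on the quadrant, in rad, in the same measure as the flap's angle: the pointer is level with the clip when both angles are equal. Somewhere from 0.4 to 1.0, held by friction.
- index_tip (a point): inner end of the red clip's centre line, 157 mm from the hinge on the quadrant; its y axis points out from the hinge along the clip's red blade.
- offcut_1: brown wood offcut 42 x 74 x 28 mm, lying on the flap at the start; origin at the centre of its underside, its length along its own y.
- offcut_2: reddish wood offcut 40 x 55 x 20 mm, lying on the flap at the start; origin at the centre of its underside, its length along its own y.
- offcut_5: brown wood offcut 36 x 58 x 18 mm, lying on the flap at the start; origin at the centre of its underside, its length along its own y.
- glue_bottle: cream glue bottle with an orange nozzle, 58 mm wide and 174 mm tall, standing; origin under its centre. Leave alone.
- wax_tin: round green-lidded tin, 76 mm wide and 31 mm tall; origin under its centre. Leave alone.
- tape_measure: yellow and black tape measure 39 x 70 x 64 mm; origin under its centre. Leave alone.
- disc_blank_1: round wood blank, 86 mm wide and 30 mm tall; origin under its centre. Leave alone.
Things that resemble listed ones, but are neither listed nor needed, are in the scene too. What is shaped like the offcut_2 but green is not meant. Leave any turquoise look-alike of the offcut_1 alone.

How it is judged:
By the outcome, as a careful person would: the job done as asked, in the order asked, and still so for the second after the job is handed in, while the arm keeps its last pose, push and grip.
It also fails if it takes over 38 s, if anything falls off the work surface, if the arm or the gripper's body presses on something with over 40 N, if the wrist force passes 120 N, or if a joint passes its speed limit or range.

## Working session

There is one attempt and no reset: what is moved stays moved. The work goes in short steps, Python scripts to look and compute and a tool call to move; the robot and the scene stay as the last step left them, time stands still between calls to the robot, and variables do not carry over. Pictures are saved under pics/ and viewed, at most 10 in all, crops included, and the job is handed in when it is done.

Besides the shell and the picture viewer there is one more tool, called after "Call:" by a JSON object that holds its "api" and its "payload", one argument or row to a line. move_arm: Moves the arm, as the interface text tells. Its arguments: {"type":"object","properties":{"targets":{"type":"array"},"grip_force":{"type":"number"}},"required":["targets"]}

```bash
ls; mkdir -p pics; python3 - <<'E'
from workcell import robot, vision
import cv2, json
for n in ("scene","top"):
    s=vision.snapshot(n); cv2.imwrite(f"pics/{n}0.png",s["frame"][:,:,::-1])
    print(n,{k:(v if not hasattr(v,'tolist') else v.tolist()) for k,v in s.items() if k!="frame"})
print(robot.get_obs())
E
```

```text
pics
scene {'fx': 386.1304548405406, 'fy': 386.1304548405406, 'cx': 319.66786267302297, 'cy': 205.1101440773491, 'D': [-0.07611107600257976, 0.0, 0.0, 0.0, 0.0], 'xyz': [-11.685733835279674, -753.5773066048577, 1117.4965903020466], 'attitude': [[0.8379584170285309, -0.391655210518981, 0.3800419547949563], [-0.5454470656589028, -0.6236411810029491, 0.5599635487434338], [0.017697171952930635, -0.6765189379689086, -0.7362125621546325]]}
top {'fx': 363.0905669714578, 'fy': 363.0905669714578, 'cx': 318.52112881546475, 'cy': 200.87951833851298, 'D': [-0.03599159111800534, 0.0, 0.0, 0.0, 0.0], 'xyz': [402.5104554376849, 3.8839489207271742, 1173.9526076277193], 'attitude': [[-0.02565142191439112, -0.9910136761531525, 0.13127794266815906], [-0.9994913910855125, 0.02791358383053736, 0.015420472874799689], [-0.018946337369443345, -0.1308156164804116, -0.9912256608790619]]}
{'time': 0.1, 'qpos': array([ 1.13030708e+00,  9.17986234e-02,  1.23177779e+00, -2.28078075e-05,
        1.81985122e+00, -5.67368857e-02]), 'qvel': array([ 0.00032289, -0.0026034 , -0.00373415,  0.00177942, -0.0008974 ,
       -0.00039161]), 'effort': array([ 2.63900009e-03, -4.60217071e+01, -4.19217682e+01,  9.93685774e-06,
        1.06516352e-02, -2.43019983e-06]), 'tcp_pos': array([224.60947497, 556.22189155, 302.84787622]), 'orientation': array([[-9.27264143e-01,  3.74407035e-01, -7.62406348e-04],
       [ 3.74407802e-01,  9.27262644e-01, -1.66923893e-03],
       [ 8.19761297e-05, -1.83327629e-03, -9.99998316e-01]]), 'wrist_force': array([0.35969894, 0.92623333, 0.14581152]), 'torque': array([ 0.02356435, -0.00142369, -0.04139591]), 'grasp_force': 0.0, 'finger_gap': 85.07324683069871}
```

View pics/scene0.png

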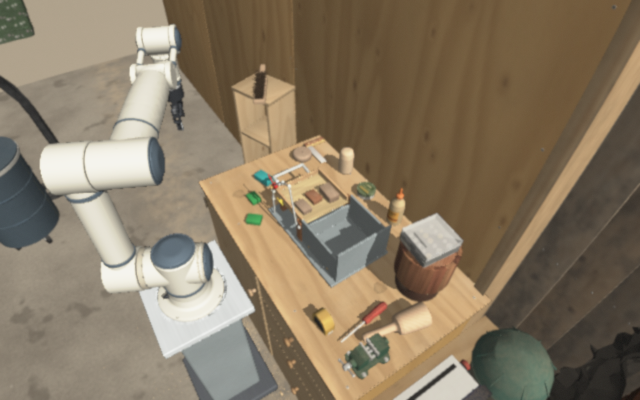

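View pics/top0.png

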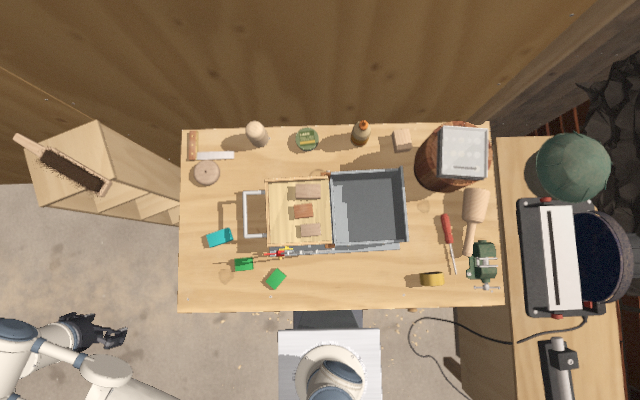

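The scene view shows the rig with its flap (≈ 310,195) and box (≈ 345,235). In the top view the flap spans cols 266–332, the bar is at about (247,214), the box at (368,207), and the red clip near (281,253). The three offcuts are at (308,190), (303,211) and (310,230). The green and turquoise look-alikes lie on the bench. Next I enlarge both.

```bash
python3 - <<'E'
import cv2
a=cv2.imread("pics/top0.png")[165:275,200:350]
cv2.imwrite("pics/top0c.png",cv2.resize(a,None,fx=5.3,fy=5.3,interpolation=cv2.INTER_CUBIC))
a=cv2.imread("pics/scene0.png")[140:240,235:365]
cv2.imwrite("pics/scene0c.png",cv2.resize(a,None,fx=6,fy=6,interpolation=cv2.INTER_CUBIC))
E
```

```text
(no output)
```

View pics/top0c.png

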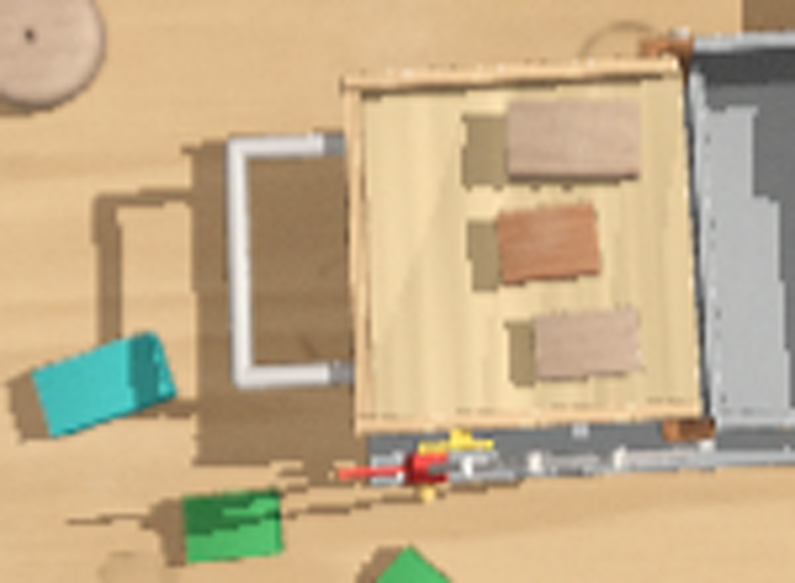

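View pics/scene0c.png

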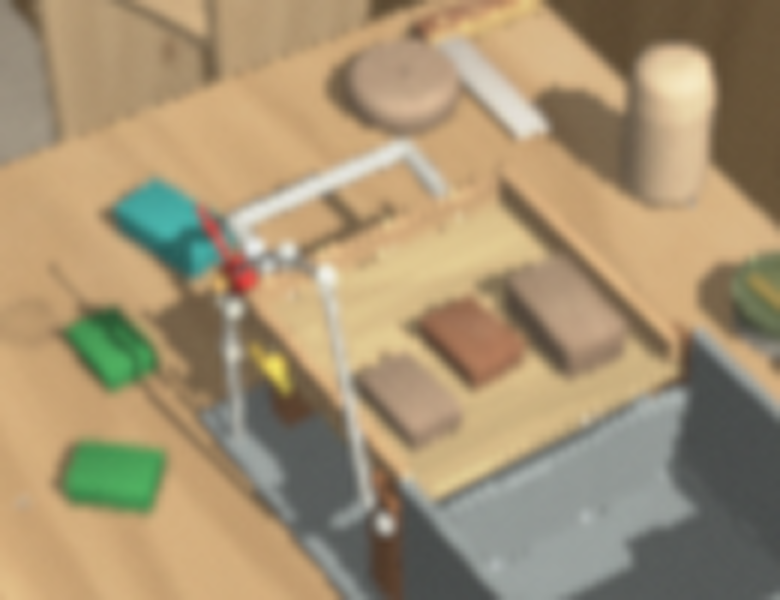

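The top crop shows the bar running from (237,143) to (245,380) in crop pixels, the hinge edge near x≈695, and the red clip body at (425,467) with its blade to (340,473). The three offcuts on the flap match the listed brown, reddish and brown ones. The turquoise and green ones stay on the bench. The scene crop shows the clip at (240,275) with its blade to (203,210).

```bash
cat > h.py <<'E'
import numpy as np, cv2
from workcell import robot, vision
def cam(s): 
    K=np.array([[s["fx"],0,s["cx"]],[0,s["fy"],s["cy"]],[0,0,1]]);return K,np.array(s["D"]),np.array(s["xyz"]),np.array(s["attitude"])
def ray(s,p):
    K,D,c,R=cam(s); u=cv2.undistortPoints(np.array([[p]],float),K,D)[0,0]
    return c,R@np.array([u[0],u[1],1])
def on_plane(s,p,n,p0):
    c,d=ray(s,p); n=np.array(n,float); return c+d*(n@(np.array(p0)-c))/(n@d)
def proj(s,X):
    K,D,c,R=cam(s); return cv2.projectPoints((np.atleast_2d(X)-c)@R,np.zeros(3),np.zeros(3),K,D)[0][:,0]
E
python3 - <<'E'
from h import *
t=vision.snapshot("top"); s=vision.snapshot("scene")
T=lambda u,v:(200+u/5.3-.4,165+v/5.3-.4)
S=lambda u,v:(235+u/6-.4,140+v/6-.4)
a,b=[on_plane(t,T(*q),[0,0,1],[0,0,101]) for q in ((237,143),(245,380))]
print("bar T",a,b,np.linalg.norm(a-b))
a2,b2=[on_plane(s,S(*q),[0,0,1],[0,0,101]) for q in ((407,150),(233,222))]
print("bar S",a2,b2)
for q in ((345,85),(358,425)): print("end lip top",on_plane(t,T(*q),[0,0,1],[0,0,117]))
d=a-b; yaw=np.arctan2(d[1],d[0]); print("yaw",yaw)
for q in ((507,100),(640,102)): pass
ex=np.array([np.cos(yaw),np.sin(yaw),0]);ey=np.array([-ex[1],ex[0],0])
m=(a+b)/2; h=m-255*ey; h[2]=0; print("rig",h)
for n,P in (("clip",(240,277)),("blade",(203,210)),("tick",(325,275)),("tick",(288,250)),("tick",(255,243)),("tick",(233,310)),("tick",(235,352)),("ptr",(270,370)),("end",(385,523))):
    X=on_plane(s,S(*P),ex,h-120*ex); y=(X-h)@ey; z=X[2]-95; print(n,y,z,np.hypot(y,z),np.arctan2(z,y))
# hinge ends and pointer projected in top crop for check
for n,X in (("hinge-",h-100*ex+[0,0,95]),("hinge+",h+100*ex+[0,0,95]),("ptr",h-120*ex+159*ey+[0,0,95])):
    print(n,(proj(t,X)-[199.6,164.6])*5.3,(proj(s,X)-[234.6,139.6])*6)
E
```

```text
bar T [579.09768172 242.99070996 101.        ] [444.96731422 238.40008631 101.        ] 134.20890175780522
bar S [574.03409159 238.29759109 101.        ] [443.93274247 238.08181587 101.        ]
end lip top [607.60818853 178.58693433 117.        ]
end lip top [418.20819698 172.67555431 117.        ]
yaw 0.034211734256406626
rig [520.75478848 -14.15538497   0.        ]
clip 149.07107765064376 71.5497544402325 165.35281537482763 0.44749618848196704
blade 188.7303006804011 94.25598349588495 210.95809256743658 0.4631847597390903
tick 48.908346818439185 154.77025699083674 162.31407467475634 1.2647204761504054
tick 88.11640809321291 141.97572499129183 167.0975998093706 1.0153354167604922
tick 126.41456134877966 116.91165654392171 172.18878232001146 0.7463638253133432
tick 162.4581031995173 32.91486732347971 165.75893274905965 0.19989936429480254
tick 165.44526005549324 -6.1652227166291595 165.56009194843855 -0.03724719183131346
ptr 121.33944959337768 16.704390134269488 122.48387109077555 0.13680667283934758
end -3.5677211770394055 -0.3985147619326881 3.5899092485150246 -3.0303536779214393
hinge- [[704.63099953 411.99272654]] [[410.86900029 503.43312928]]
hinge+ [[681.90311006  59.99135564]] [[685.65383515 361.49915294]]
ptr [[421.90253417 465.20766816]] [[239.67053069 351.36893302]]
```

Call:
{"api": "move_arm", "payload": {
  "targets": [
    {"dx":-0.05,"dy":-0.025,"dz":0.005,"wz":-0.083,"gripper":1},
    {"dx":-0.1,"dy":-0.05,"dz":0.015,"wz":-0.167,"gripper":1},
    {"dx":-0.155,"dy":-0.075,"dz":0.025,"wz":-0.25,"gripper":1},
    {"dx":-0.21,"dy":-0.1,"dz":0.035,"wz":-0.333,"gripper":1},
    {"dx":-0.265,"dy":-0.128,"dz":0.045,"wz":-0.417,"gripper":1}
  ]
}}

```text
invalid input at $.targets[0]: expected keys dx, dy, dz, wx, wy, wz, gripper
```

```bash
cat >> h.py <<'E'
def go(target,yaw=0.033):
    """shift/turn in tool axes needed to reach TCP target, tool down, y across the bar"""
    from scipy.spatial.transform import Rotation as Ro
    o=robot.get_obs(); R=np.array(o["orientation"])
    G=np.array([[-np.cos(yaw),-np.sin(yaw),0],[-np.sin(yaw),np.cos(yaw),0],[0,0,-1]]); 
    return (R.T@(np.array(target)-o["tcp_pos"])).round(1), Ro.from_matrix(R.T@G).as_rotvec().round(4)
E
python3 - <<'E'
from h import *
o=robot.get_obs(); print(o["time"],o["tcp_pos"],o["wrist_force"],o["qvel"]); print(go([511,240,235]))
E
```

```text
0.2 [224.64850403 556.2849662  303.17261778] [-0.47241982 -0.34296767  0.37671763] [-0.0002342  -0.00237956 -0.00463698  0.00040871  0.00125194  0.00112725]
(array([-384. , -186. ,   68.4]), array([-1.200e-03, -3.000e-04, -4.168e-01]))
```

Call:
{"api": "move_arm", "payload": {
  "targets": [
    {"dx":-0.05,"dy":-0.025,"dz":0.005,"wx":0,"wy":0,"wz":-0.083,"gripper":1},
    {"dx":-0.1,"dy":-0.05,"dz":0.015,"wx":0,"wy":0,"wz":-0.167,"gripper":1},
    {"dx":-0.155,"dy":-0.075,"dz":0.025,"wx":0,"wy":0,"wz":-0.25,"gripper":1},
    {"dx":-0.21,"dy":-0.1,"dz":0.035,"wx":0,"wy":0,"wz":-0.333,"gripper":1},
    {"dx":-0.265,"dy":-0.128,"dz":0.045,"wx":0,"wy":0,"wz":-0.417,"gripper":1}
  ]
}}

```text
time: 0.82
tcp_pos: [423.4, 336.9, 258.4]
orientation: [[-0.999, -0.036, 0.0], [-0.036, 0.999, 0.0], [-0.0, 0.0, -1.0]]
wrist_force: [0.6, 0.2, 0.8]
finger_gap: 85.6
grasp_force: 0.0
```

```bash
python3 - <<'E'
from h import *
o=robot.get_obs(); print(o["time"],o["tcp_pos"],o["wrist_force"],o["qvel"]); print(go([511,240,235]))
E
```

```text
0.825 [423.42978008 336.92337654 258.40009289] [0.59122754 0.24062756 0.7875183 ] [-9.15300465e-01 -1.56309491e-02  1.57084696e-01  3.25798419e-04
 -1.40557834e-01 -1.57282201e+00]
(array([ -84. , -100. ,   23.4]), array([0.0001, 0.0001, 0.0033]))
```

Call:
{"api": "move_arm", "payload": {
  "targets": [
    {"dx":-0.03,"dy":-0.035,"dz":0.008,"wx":0,"wy":0,"wz":0.003,"gripper":1},
    {"dx":-0.06,"dy":-0.07,"dz":0.016,"wx":0,"wy":0,"wz":0.003,"gripper":1},
    {"dx":-0.085,"dy":-0.101,"dz":0.023,"wx":0,"wy":0,"wz":0.003,"gripper":1},
    {"dx":-0.085,"dy":-0.101,"dz":0.023,"wx":0,"wy":0,"wz":0.003,"gripper":1},
    {"dx":-0.085,"dy":-0.101,"dz":0.023,"wx":0,"wy":0,"wz":0.003,"gripper":1}
  ]
}}

```text
time: 1.45
tcp_pos: [510.5, 240.6, 235.8]
orientation: [[-1.0, -0.03, -0.0], [-0.03, 1.0, 0.0], [0.0, 0.0, -1.0]]
wrist_force: [0.0, 0.2, 0.1]
finger_gap: 85.4
grasp_force: 0.0
```

```bash
python3 - <<'E'
from h import *
s=vision.snapshot("wrist"); f=s["frame"]; print(s["xyz"],s["attitude"])
o=robot.get_obs(); print(o["tcp_pos"])
cv2.imwrite("pics/w1.png",f[:,:,::-1])
yaw=.033;ex=np.array([np.cos(yaw),np.sin(yaw),0]);m=np.array([511,240,101.])
print(proj(s,[m-60*ex,m,m+60*ex]))
E
```

```text
[438.98711044 238.53253584 306.08209896] [[-2.94008627e-02  9.59510902e-01  2.80132858e-01]
 [ 9.99567592e-01  2.80915667e-02  8.68868066e-03]
 [ 4.67512945e-04  2.80267181e-01 -9.59921918e-01]]
[510.34465564 240.99420832 236.07895122]
[[318.02026229 131.35455377]
 [318.41808663 214.43012715]
 [318.76513279 285.31006774]]
```

View pics/w1.png

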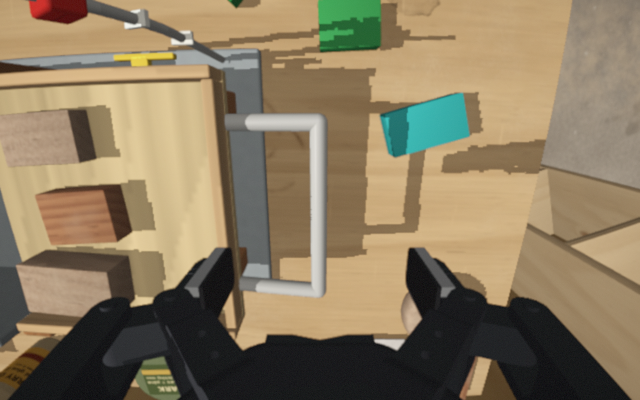

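The wrist view shows the bar as a vertical stripe at u≈318, rows 120–290, as predicted. I descend, partly closed so the inner finger clears the end lip, and then grip.

Call:
{"api": "move_arm", "payload": {
  "targets": [
    {"dx":0,"dy":-0.001,"dz":0.0,"wx":0,"wy":0,"wz":0,"gripper":0.6},
    {"dx":0,"dy":-0.001,"dz":0.03,"wx":0,"wy":0,"wz":0,"gripper":0.6},
    {"dx":0,"dy":-0.001,"dz":0.06,"wx":0,"wy":0,"wz":0,"gripper":0.6},
    {"dx":0,"dy":-0.001,"dz":0.08,"wx":0,"wy":0,"wz":0,"gripper":0.6},
    {"dx":0,"dy":-0.001,"dz":0.081,"wx":0,"wy":0,"wz":0,"gripper":0.6}
  ],
  "grip_force": 50
}}

```text
time: 2.12
tcp_pos: [509.9, 239.5, 153.2]
orientation: [[-1.0, -0.031, -0.003], [-0.031, 1.0, -0.001], [0.003, -0.001, -1.0]]
wrist_force: [0.2, -0.5, 0.5]
finger_gap: 51.3
grasp_force: 0.0
```

Call:
{"api": "move_arm", "payload": {
  "targets": [
    {"dx":0,"dy":0,"dz":0,"wx":0,"wy":0,"wz":0,"gripper":0},
    {"dx":0,"dy":0,"dz":0,"wx":0,"wy":0,"wz":0,"gripper":0},
    {"dx":0,"dy":0,"dz":0,"wx":0,"wy":0,"wz":0,"gripper":0},
    {"dx":0,"dy":0,"dz":0,"wx":0,"wy":0,"wz":0,"gripper":0},
    {"dx":0,"dy":0,"dz":0,"wx":0,"wy":0,"wz":0,"gripper":0}
  ],
  "grip_force": 50
}}

```text
time: 2.75
tcp_pos: [511.4, 239.7, 156.6]
orientation: [[-1.0, -0.03, 0.003], [-0.03, 1.0, 0.001], [-0.003, 0.001, -1.0]]
wrist_force: [-0.1, 0.7, 5.4]
finger_gap: 10.6
grasp_force: 48.9
```

```bash
python3 - <<'E'
from h import *
o=robot.get_obs(); print({k:np.round(o[k],2) for k in("time","tcp_pos","wrist_force","torque","finger_gap","grasp_force")})
E
python3 - <<'E'
import numpy as np
for th in (.15,.3,.45,.6,.75,.9,1.05,1.1): print(th, (255*np.cos(th)-6*np.sin(th)-255).round(1),(255*np.sin(th)+6*np.cos(th)-6).round(1))
E
```

```text
{'time': np.float64(2.75), 'tcp_pos': array([511.35, 239.73, 156.6 ]), 'wrist_force': array([-0.11,  0.67,  5.4 ]), 'torque': array([0.13, 0.08, 0.  ]), 'finger_gap': np.float64(10.64), 'grasp_force': np.float64(48.91)}
0.15 -3.8 38.0
0.3 -13.2 75.1
0.45 -28.0 110.3
0.6 -47.9 142.9
0.75 -72.5 172.2
0.9 -101.2 197.5
1.05 -133.3 218.2
1.1 -144.7 224.0
```

Call:
{"api": "move_arm", "payload": {
  "targets": [
    {"dx":0,"dy":-0.0003,"dz":-0.0076,"wx":0,"wy":0,"wz":0,"gripper":0},
    {"dx":0,"dy":-0.0008,"dz":-0.0153,"wx":0,"wy":0,"wz":0,"gripper":0},
    {"dx":0,"dy":-0.0016,"dz":-0.0229,"wx":0,"wy":0,"wz":0,"gripper":0},
    {"dx":0,"dy":-0.0026,"dz":-0.0305,"wx":0,"wy":0,"wz":0,"gripper":0},
    {"dx":0,"dy":-0.0038,"dz":-0.038,"wx":0,"wy":0,"wz":0,"gripper":0}
  ],
  "grip_force": 50
}}

```text
time: 3.38
tcp_pos: [511.4, 236.4, 192.6]
orientation: [[-1.0, -0.031, 0.001], [-0.031, 1.0, 0.002], [-0.001, 0.002, -1.0]]
wrist_force: [4.0, 4.2, -3.9]
finger_gap: 10.2
grasp_force: 48.6
```

```bash
python3 - <<'E'
from h import *
o=robot.get_obs(); print({k:np.round(o[k],2) for k in("time","tcp_pos","wrist_force","torque","finger_gap","grasp_force")})
f=lambda th:np.array([255*np.cos(th)-6*np.sin(th),255*np.sin(th)+6*np.cos(th)])
for a in (.15,.35,.55,.75,.95):
    print(a,[(f(a+.04*i)-f(a)).round(1).tolist() for i in range(1,6)])
E
```

```text
{'time': np.float64(3.38), 'tcp_pos': array([511.43, 236.36, 192.61]), 'wrist_force': array([ 4.04,  4.2 , -3.93]), 'torque': array([ 1.  , -0.68,  0.09]), 'finger_gap': np.float64(10.18), 'grasp_force': np.float64(48.63)}
0.15 [[-2.0, 10.0], [-4.3, 19.9], [-7.1, 29.8], [-10.2, 39.5], [-13.8, 49.0]]
0.35 [[-3.9, 9.4], [-8.2, 18.7], [-12.9, 27.8], [-17.9, 36.6], [-23.2, 45.3]]
0.55 [[-5.7, 8.5], [-11.7, 16.7], [-18.1, 24.7], [-24.8, 32.4], [-31.8, 39.8]]
0.75 [[-7.3, 7.2], [-14.8, 14.0], [-22.6, 20.6], [-30.7, 26.8], [-39.0, 32.7]]
0.95 [[-8.5, 5.6], [-17.3, 10.8], [-26.3, 15.7], [-35.4, 20.2], [-44.8, 24.3]]
```

Call:
{"api": "move_arm", "payload": {
  "targets": [
    {"dx":0,"dy":-0.002,"dz":-0.01,"wx":0,"wy":0,"wz":0,"gripper":0},
    {"dx":0,"dy":-0.0043,"dz":-0.0199,"wx":0,"wy":0,"wz":0,"gripper":0},
    {"dx":0,"dy":-0.0071,"dz":-0.0298,"wx":0,"wy":0,"wz":0,"gripper":0},
    {"dx":0,"dy":-0.0102,"dz":-0.0395,"wx":0,"wy":0,"wz":0,"gripper":0},
    {"dx":0,"dy":-0.0138,"dz":-0.049,"wx":0,"wy":0,"wz":0,"gripper":0}
  ],
  "grip_force": 50
}}

```text
time: 4.0
tcp_pos: [511.8, 223.3, 242.2]
orientation: [[-0.999, -0.032, 0.002], [-0.032, 0.999, 0.004], [-0.002, 0.004, -1.0]]
wrist_force: [4.6, 7.2, -1.8]
finger_gap: 9.9
grasp_force: 48.6
```

```bash
cat > chk.py <<'E'
from h import *
import sys
o=robot.get_obs(); print({k:np.round(o[k],2) for k in("time","tcp_pos","wrist_force","torque","finger_gap","grasp_force")})
s=vision.snapshot("scene"); cv2.imwrite(f"pics/{sys.argv[1]}.png",cv2.resize(s["frame"][130:250,235:395,::-1],None,fx=5,fy=5,interpolation=cv2.INTER_CUBIC))
E
python3 chk.py s2
```

```text
{'time': np.float64(4.0), 'tcp_pos': array([511.8 , 223.29, 242.17]), 'wrist_force': array([ 4.62,  7.24, -1.78]), 'torque': array([ 1.54, -0.6 , -0.07]), 'finger_gap': np.float64(9.92), 'grasp_force': np.float64(48.64)}
```

View pics/s2.png

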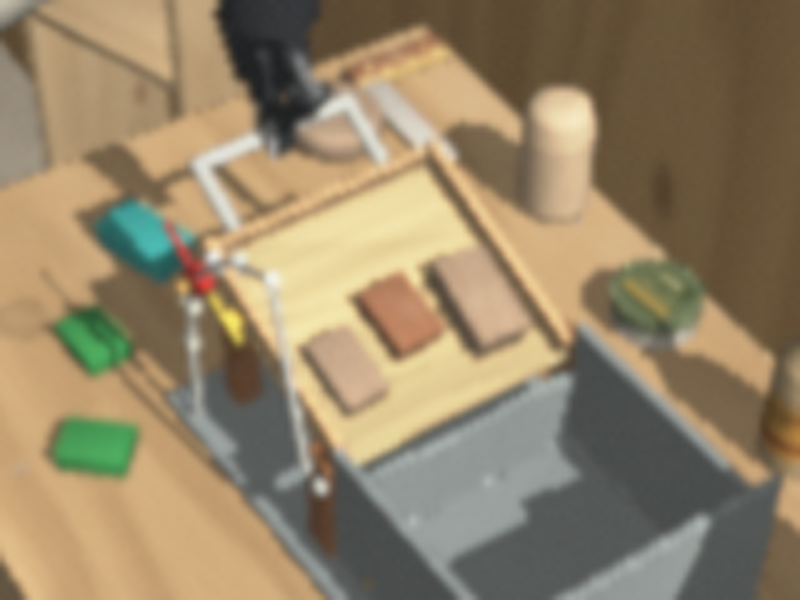

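The flap is up at about 0.35 and held, with the offcuts still resting on it. The pointer (235,330) is below the clip (200,280). I continue.

Call:
{"api": "move_arm", "payload": {
  "targets": [
    {"dx":0,"dy":-0.0039,"dz":-0.0094,"wx":0,"wy":0,"wz":0,"gripper":0},
    {"dx":0,"dy":-0.0082,"dz":-0.0187,"wx":0,"wy":0,"wz":0,"gripper":0},
    {"dx":0,"dy":-0.0129,"dz":-0.0278,"wx":0,"wy":0,"wz":0,"gripper":0},
    {"dx":0,"dy":-0.0179,"dz":-0.0366,"wx":0,"wy":0,"wz":0,"gripper":0},
    {"dx":0,"dy":-0.0232,"dz":-0.0453,"wx":0,"wy":0,"wz":0,"gripper":0}
  ],
  "grip_force": 50
}}

```text
time: 4.68
tcp_pos: [512.4, 200.9, 288.4]
orientation: [[-0.999, -0.033, 0.003], [-0.033, 0.999, 0.006], [-0.003, 0.006, -1.0]]
wrist_force: [3.4, 11.4, 1.2]
finger_gap: 9.9
grasp_force: 48.7
```

Call:
{"api": "move_arm", "payload": {
  "targets": [
    {"dx":0,"dy":-0.0057,"dz":-0.0085,"wx":0,"wy":0,"wz":0,"gripper":0},
    {"dx":0,"dy":-0.0117,"dz":-0.0167,"wx":0,"wy":0,"wz":0,"gripper":0},
    {"dx":0,"dy":-0.0181,"dz":-0.0247,"wx":0,"wy":0,"wz":0,"gripper":0},
    {"dx":0,"dy":-0.0248,"dz":-0.0324,"wx":0,"wy":0,"wz":0,"gripper":0},
    {"dx":0,"dy":-0.0318,"dz":-0.0398,"wx":0,"wy":0,"wz":0,"gripper":0}
  ],
  "grip_force": 50
}}

```text
time: 5.3
tcp_pos: [513.2, 169.7, 329.7]
orientation: [[-0.999, -0.034, 0.005], [-0.034, 0.999, 0.008], [-0.005, 0.008, -1.0]]
wrist_force: [2.1, 13.2, 7.8]
finger_gap: 10.1
grasp_force: 48.7
```

Call:
{"api": "move_arm", "payload": {
  "targets": [
    {"dx":0,"dy":-0.0073,"dz":-0.0072,"wx":0,"wy":0,"wz":0,"gripper":0},
    {"dx":0,"dy":-0.0148,"dz":-0.014,"wx":0,"wy":0,"wz":0,"gripper":0},
    {"dx":0,"dy":-0.0226,"dz":-0.0206,"wx":0,"wy":0,"wz":0,"gripper":0},
    {"dx":0,"dy":-0.0307,"dz":-0.0268,"wx":0,"wy":0,"wz":0,"gripper":0},
    {"dx":0,"dy":-0.039,"dz":-0.0327,"wx":0,"wy":0,"wz":0,"gripper":0}
  ],
  "grip_force": 50
}}

```text
time: 5.92
tcp_pos: [514.3, 130.8, 364.3]
orientation: [[-0.999, -0.035, 0.008], [-0.035, 0.999, 0.008], [-0.009, 0.008, -1.0]]
wrist_force: [1.5, 14.0, 12.7]
finger_gap: 9.8
grasp_force: 48.8
```

Call:
{"api": "move_arm", "payload": {
  "targets": [
    {"dx":0,"dy":-0.006,"dz":-0.0048,"wx":0,"wy":0,"wz":0,"gripper":0},
    {"dx":0,"dy":-0.0122,"dz":-0.0092,"wx":0,"wy":0,"wz":0,"gripper":0},
    {"dx":0,"dy":-0.0186,"dz":-0.0134,"wx":0,"wy":0,"wz":0,"gripper":0},
    {"dx":0,"dy":-0.0252,"dz":-0.0174,"wx":0,"wy":0,"wz":0,"gripper":0},
    {"dx":0,"dy":-0.0317,"dz":-0.0211,"wx":0,"wy":0,"wz":0,"gripper":0}
  ],
  "grip_force": 50
}}

```text
time: 6.55
tcp_pos: [515.4, 97.5, 383.7]
orientation: [[-0.999, -0.033, 0.006], [-0.033, 0.999, 0.004], [-0.006, 0.004, -1.0]]
wrist_force: [1.7, 6.2, 9.4]
finger_gap: 9.7
grasp_force: 51.3
```

```bash
python3 chk.py s3
```

```text
{'time': np.float64(6.55), 'tcp_pos': array([515.38,  97.51, 383.69]), 'wrist_force': array([1.74, 6.2 , 9.39]), 'torque': array([ 1.29, -0.42, -0.  ]), 'finger_gap': np.float64(9.69), 'grasp_force': np.float64(51.33)}
```

View pics/s3.png

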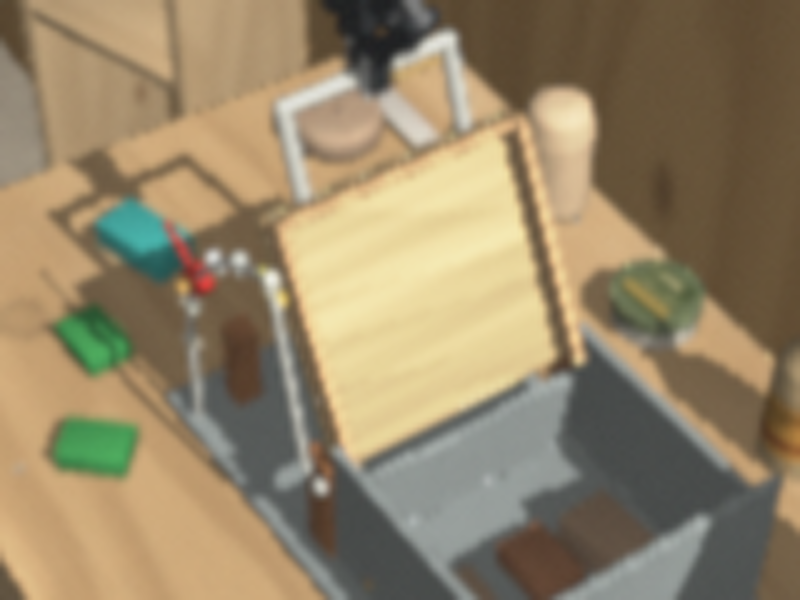

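The flap is empty, all three offcuts are in the box (the third shows at (475,580)), and the clip is still at (202,282). Now I fit the real arc and plan the way down.

```bash
python3 - <<'E'
import numpy as np
from scipy.optimize import least_squares
P=np.array([(239.7,156.6),(236.4,192.6),(223.3,242.2),(200.9,288.4),(169.7,329.7),(130.8,364.3),(97.5,383.7)])
r=least_squares(lambda c:np.hypot(*(P-c[:2]).T)-255.07,[-14,149]); c=r.x; print(c,r.fun.round(2))
d=P-c; print((np.arctan2(d[:,1],d[:,0])-.0235).round(3))
f=lambda th:np.array([255*np.cos(th)-6*np.sin(th),255*np.sin(th)+6*np.cos(th)])
for a,b in ((1.10,.95),(.95,.75),(.75,.6),(.6,.5)): print(a,b,[(f(a+(b-a)*i/5)-f(a)).round(1).tolist() for i in range(1,6)])
E
```

```text
[-15.95357839 155.07592647] [ 0.59  0.06 -0.45 -0.51 -0.2   0.49  0.16]
[-0.018  0.124  0.326  0.528  0.731  0.936  1.087]
1.1 0.95 [[6.8, -3.4], [13.6, -7.0], [20.2, -10.8], [26.7, -14.9], [33.1, -19.1]]
0.95 0.75 [[8.3, -5.9], [16.4, -12.1], [24.2, -18.7], [31.8, -25.5], [39.0, -32.7]]
0.75 0.6 [[5.3, -5.6], [10.4, -11.3], [15.3, -17.1], [20.0, -23.1], [24.6, -29.3]]
0.6 0.5 [[2.9, -4.2], [5.8, -8.4], [8.6, -12.7], [11.2, -17.0], [13.8, -21.4]]
```

Call:
{"api": "move_arm", "payload": {
  "targets": [
    {"dx":0,"dy":0.0068,"dz":0.0034,"wx":0,"wy":0,"wz":0,"gripper":0},
    {"dx":0,"dy":0.0136,"dz":0.007,"wx":0,"wy":0,"wz":0,"gripper":0},
    {"dx":0,"dy":0.0202,"dz":0.0108,"wx":0,"wy":0,"wz":0,"gripper":0},
    {"dx":0,"dy":0.0267,"dz":0.0149,"wx":0,"wy":0,"wz":0,"gripper":0},
    {"dx":0,"dy":0.0331,"dz":0.0191,"wx":0,"wy":0,"wz":0,"gripper":0}
  ],
  "grip_force": 50
}}

```text
time: 7.22
tcp_pos: [514.4, 130.4, 363.9]
orientation: [[-0.999, -0.032, 0.005], [-0.032, 0.999, 0.003], [-0.005, 0.003, -1.0]]
wrist_force: [2.2, 5.2, 7.1]
finger_gap: 9.8
grasp_force: 51.7
```

Call:
{"api": "move_arm", "payload": {
  "targets": [
    {"dx":0,"dy":0.0083,"dz":0.0059,"wx":0,"wy":0,"wz":0,"gripper":0},
    {"dx":0,"dy":0.0164,"dz":0.0121,"wx":0,"wy":0,"wz":0,"gripper":0},
    {"dx":0,"dy":0.0242,"dz":0.0187,"wx":0,"wy":0,"wz":0,"gripper":0},
    {"dx":0,"dy":0.0318,"dz":0.0255,"wx":0,"wy":0,"wz":0,"gripper":0},
    {"dx":0,"dy":0.039,"dz":0.0327,"wx":0,"wy":0,"wz":0,"gripper":0}
  ],
  "grip_force": 50
}}

```text
time: 7.85
tcp_pos: [513.4, 169.1, 329.7]
orientation: [[-1.0, -0.031, 0.003], [-0.031, 1.0, 0.002], [-0.003, 0.002, -1.0]]
wrist_force: [3.7, 5.0, 4.2]
finger_gap: 9.7
grasp_force: 52.6
```

Call:
{"api": "move_arm", "payload": {
  "targets": [
    {"dx":0,"dy":0.0053,"dz":0.0056,"wx":0,"wy":0,"wz":0,"gripper":0},
    {"dx":0,"dy":0.0104,"dz":0.0113,"wx":0,"wy":0,"wz":0,"gripper":0},
    {"dx":0,"dy":0.0153,"dz":0.0171,"wx":0,"wy":0,"wz":0,"gripper":0},
    {"dx":0,"dy":0.02,"dz":0.0231,"wx":0,"wy":0,"wz":0,"gripper":0},
    {"dx":0,"dy":0.0246,"dz":0.0293,"wx":0,"wy":0,"wz":0,"gripper":0}
  ],
  "grip_force": 50
}}

```text
time: 8.48
tcp_pos: [512.7, 193.2, 299.7]
orientation: [[-1.0, -0.03, 0.002], [-0.03, 1.0, 0.0], [-0.002, 0.0, -1.0]]
wrist_force: [4.0, 1.6, 0.1]
finger_gap: 10.0
grasp_force: 53.4
```

Call:
{"api": "move_arm", "payload": {
  "targets": [
    {"dx":0,"dy":0.0029,"dz":0.0042,"wx":0,"wy":0,"wz":0,"gripper":0},
    {"dx":0,"dy":0.0058,"dz":0.0084,"wx":0,"wy":0,"wz":0,"gripper":0},
    {"dx":0,"dy":0.0086,"dz":0.0127,"wx":0,"wy":0,"wz":0,"gripper":0},
    {"dx":0,"dy":0.0112,"dz":0.017,"wx":0,"wy":0,"wz":0,"gripper":0},
    {"dx":0,"dy":0.0112,"dz":0.017,"wx":0,"wy":0,"wz":0,"gripper":0}
  ],
  "grip_force": 50
}}

```text
time: 9.1
tcp_pos: [512.4, 204.3, 281.9]
orientation: [[-1.0, -0.03, 0.001], [-0.03, 1.0, 0.0], [-0.001, 0.0, -1.0]]
wrist_force: [5.6, 3.6, -0.4]
finger_gap: 9.9
grasp_force: 54.1
```

```bash
python3 - <<'E'
from h import *
o=robot.get_obs(); print({k:np.round(o[k],2) for k in("time","tcp_pos","wrist_force","finger_gap","grasp_force")})
w=vision.snapshot("wrist")["frame"][:,:,::-1]; s=vision.snapshot("scene")["frame"][:,:,::-1]
a=cv2.resize(w[0:150,0:260],(800,462),interpolation=cv2.INTER_CUBIC)
cv2.imwrite("pics/full_w4.png",w);cv2.imwrite("pics/full_s4.png",s)
b=cv2.resize(s[170:225,255:315],None,fx=9,fy=9,interpolation=cv2.INTER_CUBIC)
w2=cv2.resize(w[:,:320],(250,312))
c=np.zeros((600,800,3),np.uint8); c[:495,:540]=b; c[:312,550:]=w2; cv2.imwrite("pics/c4.png",c)
E
```

```text
{'time': np.float64(9.1), 'tcp_pos': array([512.4 , 204.31, 281.91]), 'wrist_force': array([ 5.6 ,  3.55, -0.4 ]), 'finger_gap': np.float64(9.88), 'grasp_force': np.float64(54.09)}
```

View pics/c4.png

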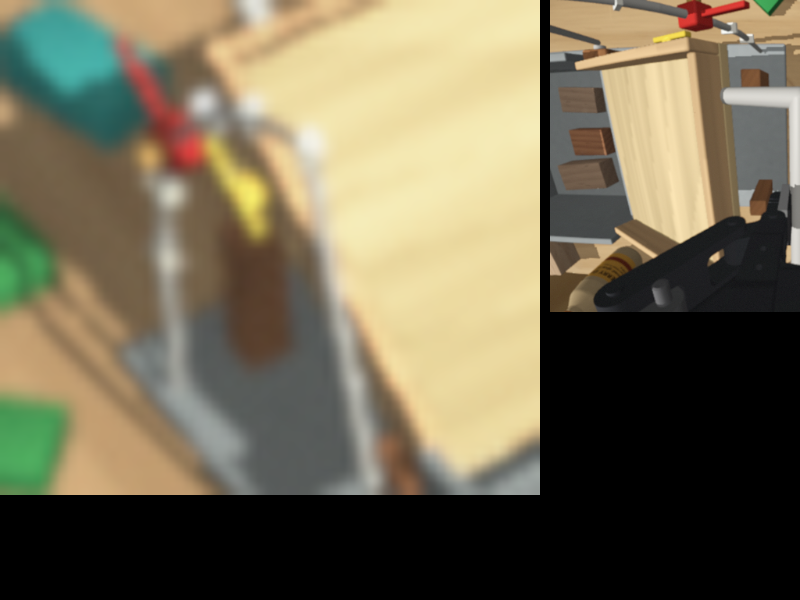

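The wrist view shows all three offcuts in the box and an empty flap. In the scene crop (9x) the yellow pointer's tip is at (210,145) and the red clip body at (183,150), blade to (125,45); the pointer appears slightly above the clip's line. Next I measure both by colour.

```bash
cat > ang.py <<'E'
from h import *
yaw=.033;ex=np.array([np.cos(yaw),np.sin(yaw),0]);ey=np.array([-ex[1],ex[0],0]);h=np.array([520.,-14.5,0])
roi={"scene":(170,225,255,315),"wrist":(0,110,80,280)}
for n in ("scene","wrist"):
    s=vision.snapshot(n); hsv=cv2.cvtColor(s["frame"],cv2.COLOR_RGB2HSV); r0,r1,c0,c1=roi[n]
    sub=hsv[r0:r1,c0:c1].astype(int); H,S,V=sub[...,0],sub[...,1],sub[...,2]
    for nm,m in (("red",((H<6)|(H>174))&(S>150)&(V>60)),("yel",(H>21)&(H<32)&(S>150)&(V>120))):
        k,l,st,_=cv2.connectedComponentsWithStats(m.astype(np.uint8)); i=1+np.argmax(st[1:,4]); v,u=np.nonzero(l==i); px=np.c_[u+c0,v+r0]
        Y=[]
        for p in px:
            X=on_plane(s,p,ex,h-120*ex); Y.append(((X-h)@ey,X[2]-95))
        Y=np.array(Y); r=np.hypot(*Y.T); a=np.arctan2(Y[:,1],Y[:,0])
        d=np.linalg.svd(Y-Y.mean(0))[2][0]
        print(n,nm,len(px),"px",px.min(0),px.max(0),"r",r.min().round(),r.max().round(),"ang",a.mean().round(3),"dir",(np.arctan(d[1]/d[0])).round(3))
        for lo in range(110,225,10):
            k=(r>=lo)&(r<lo+10)
            if k.sum()>2: print("   ",lo,k.sum(),a[k].mean().round(3))
E
python3 ang.py
```

```text
scene red 16 px [272 182] [276 188] r 155.0 183.0 ang 0.453 dir -0.326
    150 4 0.474
    160 5 0.454
    170 6 0.442
scene yel 2 px [283 194] [283 195] r 118.0 121.0 ang 0.706 dir -1.471
wrist red 1733 px [164   0] [254  39] r 139.0 219.0 ang 0.515 dir 0.851
    130 9 0.413
    140 134 0.423
    150 209 0.454
    160 215 0.475
    170 207 0.517
    180 322 0.566
    190 330 0.564
    200 164 0.522
    210 143 0.524
wrist yel 325 px [133  40] [179  54] r 71.0 132.0 ang 0.271 dir 0.59
    110 66 0.303
    120 58 0.328
    130 9 0.351
```

```bash
python3 - <<'E'
import cv2,numpy as np
w=cv2.imread("pics/full_w4.png")
c=np.zeros((600,800,3),np.uint8); c[:420]=cv2.resize(w[0:84,110:270],None,fx=5,fy=5,interpolation=cv2.INTER_CUBIC)
s=cv2.imread("pics/full_s4.png"); c[420:,:340]=cv2.resize(s[178:198,264:298][:20,:34],(306,180),interpolation=cv2.INTER_CUBIC)[:, :306] if 0 else cv2.resize(s[178:198,264:298],(340,180),interpolation=cv2.INTER_CUBIC)
cv2.imwrite("pics/c5.png",c)
E
```

```text
(no output)
```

View pics/c5.png

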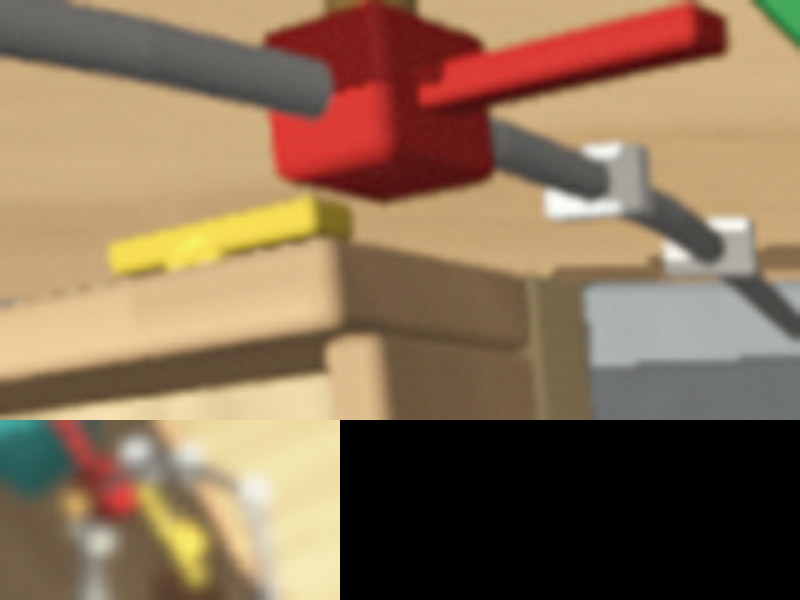

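The wrist crop (5x) shows tick 0° at (712,243), tick 15° at (598,180), the clip body at about (385,100) with its blade tip at (708,32), and the pointer from (112,257) to its tip at (333,217).

```bash
python3 - <<'E'
from h import *
from scipy.optimize import least_squares
w=vision.snapshot("wrist"); s=vision.snapshot("scene")
yaw=.033;ex=np.array([np.cos(yaw),np.sin(yaw),0]);ey=np.array([-ex[1],ex[0],0])
W=lambda u,v:np.array((110+u/5-.4,v/5-.4)); S6=lambda u,v:np.array((235+u/6-.4,140+v/6-.4))
S9=lambda u,v:np.array((255+u/9-.4,170+v/9-.4)); S5=lambda u,v:np.array((235+u/5-.4,130+v/5-.4))
def pt(h,r,th,x): return h+x*ex+r*np.cos(th)*ey+np.array([0,0,95+r*np.sin(th)])
d=np.deg2rad
def solve(sc,unk0,obs):
    # unk: hx,hy,dz, thc, rc_out, thp, xp
    def res(p):
        h=np.array([p[0],p[1],p[2]]); e=list((p[:3]-[520,-14.5,0])/[2,2,2])
        for px,f in obs: e+=list((proj(sc,f(h,p))[0]-px)/1.0)
        return e
    return least_squares(res,unk0)
wo=[(W(712,243),lambda h,p:pt(h,165,0,-120)),(W(598,180),lambda h,p:pt(h,165,d(15),-120)),
    (W(390,103),lambda h,p:pt(h,165,p[3],-120)),(W(706,33),lambda h,p:pt(h,p[4],p[3],-120)),
    (W(333,217),lambda h,p:pt(h,159,p[5],p[6]))]
r=solve(w,[520,-14.5,0,.49,215,.5,-115],wo); print("wrist",r.x.round(3),r.fun.round(2))
so=[(S9(255,108),lambda h,p:pt(h,165,d(60),-120)),(S9(204,103),lambda h,p:pt(h,165,d(45),-120)),(S9(312,143),lambda h,p:pt(h,165,d(75),-120)),
    (S9(172,193),lambda h,p:pt(h,165,d(15),-120)),(S9(170,260),lambda h,p:pt(h,165,0,-120)),
    (S9(183,150),lambda h,p:pt(h,165,p[3],-120)),(S9(123,42),lambda h,p:pt(h,p[4],p[3],-120)),
    (S9(209,140),lambda h,p:pt(h,159,p[5],p[6]))]
r2=solve(s,[520,-14.5,0,.49,215,.5,-115],so); print("scene",r2.x.round(3),r2.fun.round(2))
E
```

```text
wrist [ 5.17389e+02 -1.45390e+01  6.83000e-01  4.85000e-01  2.10401e+02
  5.12000e-01 -1.08563e+02] [-1.31 -0.02  0.34 -0.16  0.28  0.17 -0.2   0.1   0.78 -0.09 -0.41  0.
 -0.  ]
scene [ 5.19369e+02 -1.45060e+01 -2.17000e-01  4.65000e-01  2.12336e+02
  5.42000e-01 -1.12691e+02] [-0.32 -0.   -0.11  0.23  0.68  1.03  0.98  0.14  0.29 -0.3  -0.99 -0.03
 -1.11 -0.42 -0.53 -0.26  0.15 -0.    0.  ]
```

Call:
{"api": "move_arm", "payload": {
  "targets": [
    {"dx":0,"dy":0.001,"dz":0.002,"wx":0,"wy":0,"wz":0,"gripper":0},
    {"dx":0,"dy":0.002,"dz":0.004,"wx":0,"wy":0,"wz":0,"gripper":0},
    {"dx":0,"dy":0.0034,"dz":0.006,"wx":0,"wy":0,"wz":0,"gripper":0},
    {"dx":0,"dy":0.0034,"dz":0.006,"wx":0,"wy":0,"wz":0,"gripper":0},
    {"dx":0,"dy":0.0034,"dz":0.006,"wx":0,"wy":0,"wz":0,"gripper":0}
  ],
  "grip_force": 50
}}

```text
time: 10.02
tcp_pos: [512.3, 207.4, 276.4]
orientation: [[-1.0, -0.03, 0.001], [-0.03, 1.0, 0.0], [-0.001, 0.0, -1.0]]
wrist_force: [4.5, 2.8, -0.3]
finger_gap: 10.2
grasp_force: 54.1
```

```bash
python3 - <<'E'
from h import *
o=robot.get_obs(); print({k:np.round(o[k],2) for k in("time","tcp_pos","wrist_force","finger_gap","grasp_force")})
w=vision.snapshot("wrist")["frame"][:,:,::-1]
cv2.imwrite("pics/c6.png",cv2.resize(w[0:100,110:270],None,fx=5,fy=5,interpolation=cv2.INTER_CUBIC))
E
```

```text
{'time': np.float64(10.02), 'tcp_pos': array([512.29, 207.44, 276.38]), 'wrist_force': array([ 4.5 ,  2.76, -0.27]), 'finger_gap': np.float64(10.23), 'grasp_force': np.float64(54.13)}
```

View pics/c6.png

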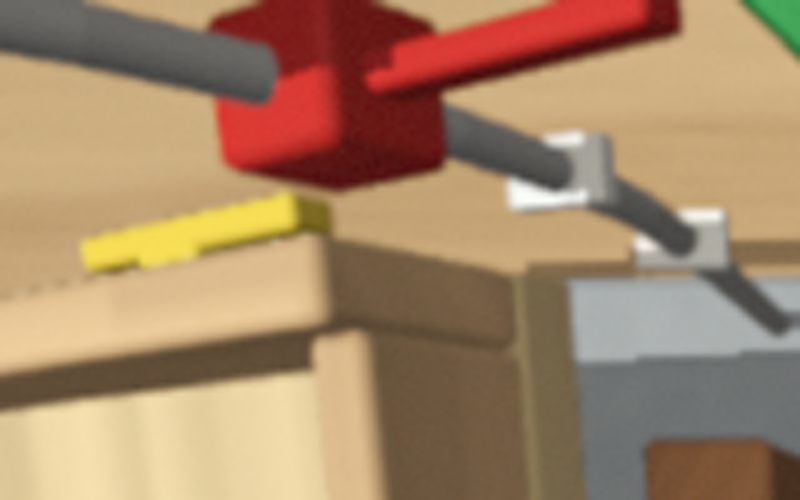

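```bash
python3 - <<'E'
from h import *
from scipy.optimize import least_squares
w=vision.snapshot("wrist")
yaw=.033;ex=np.array([np.cos(yaw),np.sin(yaw),0]);ey=np.array([-ex[1],ex[0],0])
W=lambda u,v:np.array((110+u/5-.4,v/5-.4)); d=np.deg2rad
def pt(h,r,th,x): return h+x*ex+r*np.cos(th)*ey+np.array([0,0,95+r*np.sin(th)])
obs=[(W(682,238),lambda h,p:pt(h,165,0,-120)),(W(563,172),lambda h,p:pt(h,165,d(15),-120)),
 (W(345,93),lambda h,p:pt(h,165,p[3],-120)),(W(660,14),lambda h,p:pt(h,p[4],p[3],-120)),(W(313,214),lambda h,p:pt(h,159,p[5],p[6]))]
def res(p):
    e=list((p[:3]-[520,-14.5,0])/2)
    for px,f in obs: e+=list(proj(w,f(p[:3],p))[0]-px)
    return e
r=least_squares(res,[520,-14.5,0,.49,215,.5,-115]); p=r.x; print(p.round(3),r.fun.round(2))
# clip angle from body alone; and direction check: project pointer axis and blade axis
h=p[:3]
for nm,a,b in(("ptr",pt(h,120,p[5],p[6]),pt(h,159,p[5],p[6])),("blade",pt(h,175,p[3],-120),pt(h,210,p[3],-120))):
    q=proj(w,[a,b]); print(nm,((q-[109.6,-.4])*5).round(),((q[1]-q[0])[1]/(q[1]-q[0])[0]).round(3))
for n in (.46,.485,.51): 
    q=proj(w,[pt(h,120,n,p[6]),pt(h,159,n,p[6]),pt(h,175,n,-120),pt(h,210,n,-120)]); e=q[1]-q[0]; g=q[3]-q[2]; print(n,(e[1]/e[0]).round(3),(g[1]/g[0]).round(3))
E
```

```text
[ 5.17518e+02 -1.43270e+01  3.78000e-01  4.83000e-01  2.10118e+02
  4.88000e-01 -1.08594e+02] [-1.24  0.09  0.19  0.36  0.03 -0.07 -0.41 -0.27  0.45  0.04  0.17  0.
  0.  ]
ptr [[115. 257.]
 [313. 214.]] -0.218
blade [[406.  79.]
 [659.  15.]] -0.252
0.46 -0.194 -0.227
0.485 -0.216 -0.254
0.51 -0.24 -0.285
```

```bash
python3 - <<'E'
from workcell import robot, job_done
print(abs(robot.get_obs()["qvel"]).max()); print(job_done())
E
```

```text
0.002254399319539327
the job is handed in; nothing more can be done
None
```

All three offcuts are in the scrap box, and the arm is holding the empty flap with its pointer at about 0.488 rad against about 0.483 rad for the red clip; the clip did not shift in the pictures, the arm touched nothing but the bar, and the job was handed in at about 10 s.

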